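# Unhook the lid of an engine air filter housing and lay it on the mat

### The job

The clips of the air filter housing are already undone, but two tabs on the opposite edge of the grey lid are still hooked under the housing's retaining lips. Raise the clip side so that the lid tilts back, draw the tabs out from under the lips without forcing them, then lift the lid off and set it down gently, right side up and fully on the blue mat. Leave the filter element seated in the housing and everything else on the bench where it is.

Things in the scene. Friction and masses are not known exactly. Their poses are not given: they have to be found in the camera images.
- housing: Lower half of an engine air filter housing, black plastic, fixed. Origin: centre of its underside, on the bench; x points to its clip side (two wire clips hang undone), -x to its lip side, roughly towards the robot. Flange 190 mm (x) by 150 mm (y), flat top face at z = 105 mm; opening inside it 166 by 126 mm. A 56 mm air inlet stub at z = 52 mm reaches to x = 133 mm.
- lips (a point): On the housing's flange (its top face), mid-way between its two retaining lips, at x = -97 mm, the lips' inner edge. Each lip is a bar 34 mm long at y = +46 or -46 mm, reaching 12 mm back (-x) from here, its underside 9 mm and its top 14 mm above this point, on posts 24 mm apart, open at the back and below.
- lid_neck (a point): Where to grip the grey lid: on the axis of its hose neck, an upright tube of 50 mm outside diameter, 4 mm wall, 48 mm tall. Point 26 mm above the dome's flat top (170 mm x by 130 mm y), 22 mm below the neck's top. Lid axes: z up, x to the clip side, -x to the tabs; parallel to the housing's at the start. The lid's middle lies 20 mm to -x of here.
- lid_tabs (a point): Mid-way between the tips of the two tabs, which stick out 12 mm from the lid's -x edge at y = +46 and -46 mm, 18 mm wide, 5 mm thick, flush with the flange's underside; 10 mm of each is under its lip, with 4 mm free height. Flat, the lid can neither rise nor be drawn to +x; tilted 10 to 20 degrees about its -x edge, clip side up, it draws 15 to 20 mm to +x, then lifts.
- mat: Flat blue rubber mat fixed on the bench, 300 mm (x) by 250 mm (y), 4 mm thick. Origin: centre of its underside, on the bench.
- lid: Grey plastic lid, about 0.3 kg, closed on the housing at the start. Origin: middle of its flange's underside. Flange 190 mm (x) by 150 mm (y), 5 mm thick. A locating tongue below it (161 by 121 mm outside, reaching to z = -8 mm) sits in the housing's opening with about 2 mm play; the lid stands on it when set down. The neck point is at x = 20, z = 66 mm.
- lid_corner_a (a point): Corner of the lid's flange, on its underside, at x = +95, y = +75 mm from the lid's middle.
- lid_corner_b (a point): Corner of the lid's flange, on its underside, at x = +95, y = -75 mm from the lid's middle.
- lid_corner_c (a point): Corner of the lid's flange, on its underside, at x = -95, y = +75 mm from the lid's middle.
- lid_corner_d (a point): Corner of the lid's flange, on its underside, at x = -95, y = -75 mm from the lid's middle.
- element_mid (a point): Centre of the rubber rim of the filter element (orange rim, 160 by 120 by 8 mm, pale pleats), loose in the housing, its top 15 mm below the housing's flange; hidden under the lid at the start. To stay.
- oil_filter: White and blue spin-on oil filter, 74 mm diameter, 89 mm tall, standing at the side. Origin under its centre. To be left alone.
- spray_can: Red and yellow spray can with black cap, 66 mm diameter, 197 mm tall, standing at the side. Origin under its centre. To be left alone.
- ratchet: Steel ratchet with black handle, 215 mm long, lying at the left side. To be left alone.
- meter: Red multimeter, 150 by 78 by 38 mm, lying at the side. To be left alone.
- screwdriver: Screwdriver with orange handle, 200 mm long, lying at the far side. To be left alone.
There are look-alikes about, which are no part of the job. What is shaped like the lid but pink or turquoise is not meant.

How it is judged:
On the way, in this order (a step that is already met when the one before it is completed fails the run):
1. the clip side is raised: the lid tilts back by more than 5 degrees (0.09 rad) with its tabs still under the lips (angle between lid_neck's own z axis and vertical above 0.09 rad and x of lid_tabs in the frame of housing below -0.098 m and z of lid_tabs in the frame of housing below 0.114 m and y of lid_tabs in the frame of housing between -0.01 and 0.01 m), for 0.1 s.
2. the tabs are clear of the lips and the lid is lifted off: tabs more than 30 mm above the housing's flange (z of lid_tabs in the frame of housing above 0.135 m), for 0.1 s.
At the end, for the whole second after the job is handed in: The lid lies at rest, right side up (within 4.5 degrees), with all four corners of its flange over the mat (up to 5 mm past its edge is allowed) and no more than 18 mm above the mat's underside; the filter element is within 10 mm of where it was and level (angle between each of lid_neck, element_mid's own z axis and vertical below 0.08 rad and linear speed of lid below 0.02 m/s and angular speed of lid below 0.1 rad/s and x of lid_corner_a in the frame of mat between -0.155 and 0.155 m and y of lid_corner_a in the frame of mat between -0.13 and 0.13 m and z of each of lid_corner_a, lid_corner_b, lid_corner_c, lid_corner_d in the frame of mat below 0.018 m and x of lid_corner_b in the frame of mat between -0.155 and 0.155 m and y of lid_corner_b in the frame of mat between -0.13 and 0.13 m and x of lid_corner_c in the frame of mat between -0.155 and 0.155 m and y of lid_corner_c in the frame of mat between -0.13 and 0.13 m and x of lid_corner_d in the frame of mat between -0.155 and 0.155 m and y of lid_corner_d in the frame of mat between -0.13 and 0.13 m and distance of element_mid from where it was at the start of the episode below 0.01 m); the robot touches nothing.
It fails at once if the tabs or lips are forced: more than 60 N between lid and housing (contact force between lid and housing above 60 N).
It fails at once if the lid is dropped or pressed on the mat: more than 60 N between them (contact force between lid and mat above 60 N).
It fails at once if something else on the bench is moved by more than 30 mm (distance of any of oil_filter, spray_can, ratchet, meter, screwdriver from where it was at the start of the episode above 0.03 m).
It also fails if it takes over 45 s, if anything falls off the work surface, if the arm or the gripper's body presses on something with over 40 N, if the wrist force passes 120 N, or if a joint passes its speed limit or range.

### The arm

A 6-joint arm with a two-finger parallel gripper is mounted at the origin on the work surface. World frame = base frame: x ahead of the robot, y to its left, z up, the work surface at z = 0. Lengths are in m, angles in rad, forces in N, time in s.
With the tool pointing down it reaches from about 0.35 to 0.8 m from the base axis. Payload 7.3 kg.
Tool frame: the origin (TCP) lies midway between the tips of the shut fingers; the grasp point (between the pads) lies 19 mm behind it; y points along the fingers, x is the direction in which the jaws open and shut, and the axes are right-handed (so a half turn about y gives the same grasp; the last joint's range is limited). The gripper opens to 85 mm and grips with 20 to 120 N. Pads are 22 mm wide; open, the fingers measure 114 mm over their backs; the gripper's body (76 mm by 85 mm) begins 54 mm behind the grasp point. The pads swing forward as they close: fully open they stand 13 mm farther back than shut.
Start: joints at [1.052, 0.342, 1.524, -0, 1.275, -0.146], TCP at [0.191, 0.489, 0.231] pointing down, gripper open.
Joint ranges: [-2.53, 2.53], [-0.77, 2.02], [0.04, 2.7], [-1, 4.14], [0.28, 2.66], [-3.11, 3.11]. Speed limits (rad/s): [2.57, 2.57, 3.14, 3.14, 3.14, 3.14].

### API

Orientations are given as a unit quaternion [w, x, y, z].
In Python, from rig import * gives the robot as it stands. Calls block until the motion is done:
- goto(position, orientation): joint-space move of the TCP to a pose.
- move_l(position, ori=None, max_speed=0.15, contact_N=None): straight line of the TCP; ori=None keeps the orientation; max_speed is the mean speed in m/s. With contact_N (N) it stops when the force on the tool has changed by that much, and returns True; else False.
- move_j(angles): joint-space move.
- let_go() and gripper_close(force=None): open the fingers fully, or close them until they stop; force is the grip in N (None keeps the last).
- hold(seconds).
- solve_ik(position, orientation): joint angles nearest the present ones, or None.
- grab_frame(name): name is "scene" or "top" or "wrist"; returns a dict with "img" (384x512x3 uint8, red, green, blue), "fx", "fy", "cx", "cy" (pixels), "camera_from_world" (4x4, takes a point from world to camera coordinates); the wrist camera has in their place "mount" (4x4, takes a point from camera to tool coordinates, whose origin is the TCP and whose axes are the tool frame's). Camera axes: x right, y down, z forward; pixel columns grow to the right and rows downward; lengths in m; the calibration is good to about 2 mm. A picture is of the moment at which its call begins: read the wrist's pose just before it. There is no depth.
A pose or a line that the arm cannot do raises MotionError and nothing moves.
- job_done(): hands the job in, once; it reports no verdict.
Readings, each from a call of its own:
- current_t(): time.
- current_q(): joint angles.
- current_qd(): joint speeds.
- current_joint_torque(): joint torques, N m.
- current_tool_pos(): TCP position.
- current_eef_rot(): TCP orientation.
- current_wrist_force(): force on the tool from outside, world axes, zero at the start.
- current_ft_torque(): the same for the moment, N m.
- current_width(): opening from 0.0 (shut) to 1.0 (fully open).
Only numpy, scipy, OpenCV 4.12 (cv2) and the standard library are available. Lean on these libraries where they do the work, as an engineer would, in place of code of your own. Each camera call takes 0.05 s, during which the arm holds its last target.

## Working session

There is one attempt and no reset: what is moved stays moved. The work goes in short steps, each a Python script; the robot and the scene stay as the last script left them, time stands still between calls to the robot, and variables do not carry over. Pictures are saved under pics/ and viewed, and the job is handed in when it is done.

```bash
ls; mkdir -p pics
python3 - <<'E'
from rig import *
import cv2
for n in ["scene","top","wrist"]:
    f=grab_frame(n); cv2.imwrite(f"pics/{n}0.png",f["img"][:,:,::-1])
    print(n,f["fx"],f["fy"],f["cx"],f["cy"]); print(f.get("camera_from_world",f.get("mount")))
print(current_t(),current_tool_pos(),current_eef_rot())
E
```

```text
pics
scene 374.29804050667445 374.29804050667445 265.13115576392477 195.92364534194235
[[-0.65930754  0.75171416 -0.01547188  0.3374514 ]
 [ 0.59202016  0.50633933 -0.62700288 -0.21888821]
 [-0.46349292 -0.42254739 -0.77886328  1.41998042]
 [ 0.          0.          0.          1.        ]]
top 354.65472308977337 354.65472308977337 261.66536049333513 190.298023298843
[[-0.00223752 -0.99991301 -0.01299876  0.01784397]
 [-0.98792178  0.00422431 -0.15489583  0.51263931]
 [ 0.15493726  0.01249517 -0.98784529  1.38985012]
 [ 0.          0.          0.          1.        ]]
wrist 299.04045477654535 299.04045477654535 255.20538360079027 194.93613388503485
[[ 9.99999979e-01 -1.27573265e-04 -1.61458188e-04  6.15902504e-04]
 [ 1.10855182e-04 -3.27056029e-01  9.45004943e-01 -1.40840737e-01]
 [-1.73363240e-04 -9.45004941e-01 -3.27056008e-01  8.28164360e-02]
 [ 0.00000000e+00  0.00000000e+00  0.00000000e+00  1.00000000e+00]]
0.15 [0.19104236 0.48870061 0.23081109] [-0.58382471  0.58416885  0.39832798 -0.39903668]
```

View pics/scene0.png

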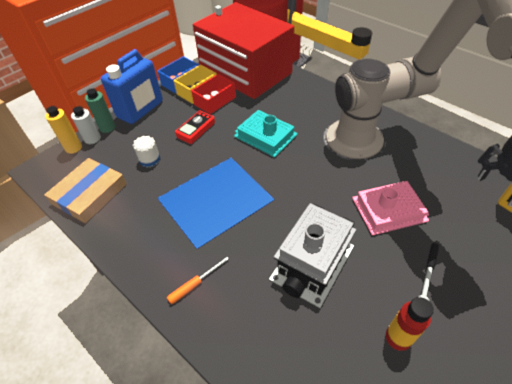

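View pics/top0.png

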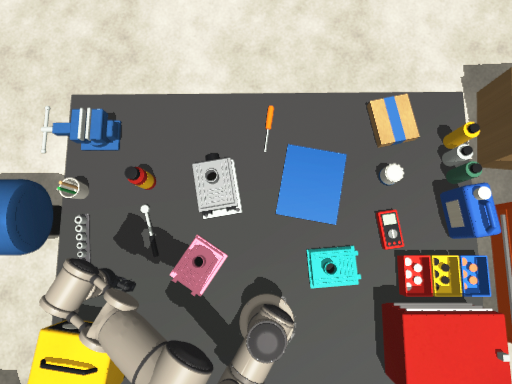

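View pics/wrist0.png

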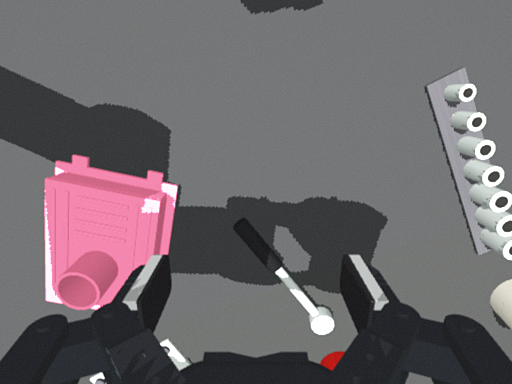

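Run:
```python
import cv2
a=cv2.imread("pics/top0.png")[135:235,170:270]; cv2.imwrite("pics/topz.png",cv2.resize(a,None,fx=6,fy=6,interpolation=cv2.INTER_CUBIC))
a=cv2.imread("pics/scene0.png")[195:315,260:370]; cv2.imwrite("pics/scz.png",cv2.resize(a,None,fx=5,fy=5,interpolation=cv2.INTER_CUBIC))
```

```text
(no output)
```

View pics/topz.png

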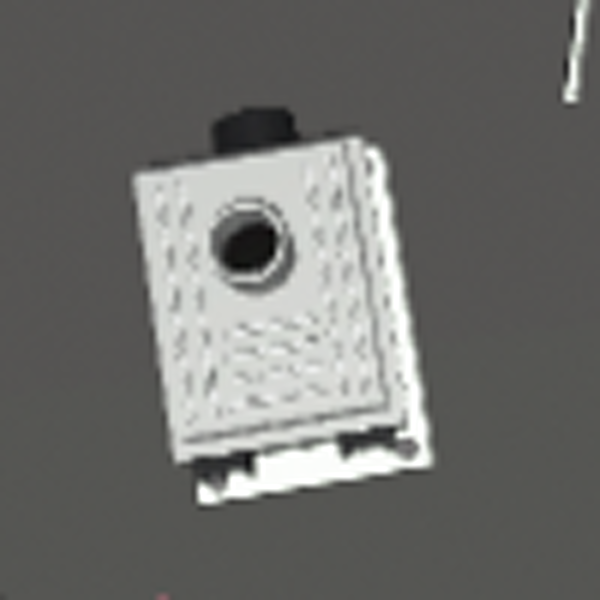

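View pics/scz.png

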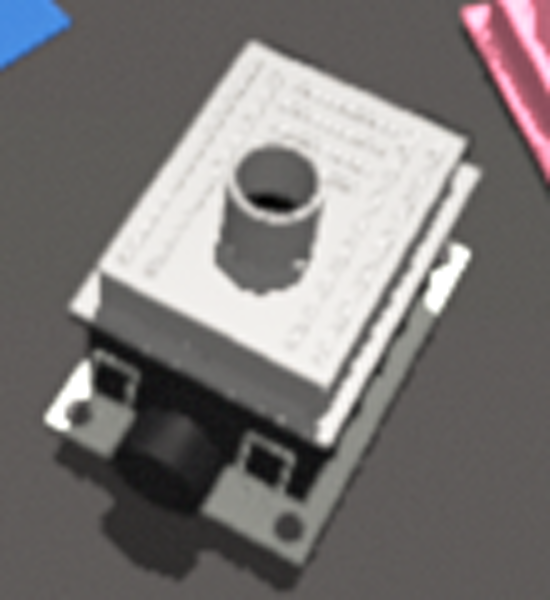

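```bash
cat > h.py <<'E'
import numpy as np, cv2
from scipy.optimize import least_squares
from scipy.spatial.transform import Rotation as R
CAM={"scene":(374.298,265.131,195.924,np.array([[-0.65930754,0.75171416,-0.01547188,0.3374514],[0.59202016,0.50633933,-0.62700288,-0.21888821],[-0.46349292,-0.42254739,-0.77886328,1.41998042]])),
"top":(354.655,261.665,190.298,np.array([[-0.00223752,-0.99991301,-0.01299876,0.01784397],[-0.98792178,0.00422431,-0.15489583,0.51263931],[0.15493726,0.01249517,-0.98784529,1.38985012]]))}
def proj(c,P):
    f,cx,cy,M=CAM[c]; q=np.atleast_2d(P)@M[:,:3].T+M[:,3]
    return np.c_[f*q[:,0]/q[:,2]+cx,f*q[:,1]/q[:,2]+cy]
def place(p,L):
    L=np.atleast_2d(np.array(L,float)); c,s=np.cos(p[2]),np.sin(p[2])
    return np.c_[p[0]+c*L[:,0]-s*L[:,1],p[1]+s*L[:,0]+c*L[:,1],L[:,2]]
def fit(obs,x0):
    fn=lambda p:np.concatenate([(proj(c,place(p,L))-np.array(U)).ravel() for c,L,U in obs])
    r=least_squares(fn,x0,loss='soft_l1'); return r.x,r.fun.reshape(-1,2)
E
cat > fit0.py <<'E'
from h import *
zt=lambda a,o,k:np.array(o)+(np.array(a)+.5)/k-.5
S=lambda a:zt(a,(260,195),5); T=lambda a:zt(a,(170,135),6)
D=[[-.085,.065,.145],[-.085,-.065,.145],[.085,-.065,.145],[.085,.065,.145]]
N=[[.02,0,.193]]
fl=[[.095,.075,.11],[.095,-.075,.11],[-.095,-.075,.11]]
obs=[("scene",D,S([(253,42),(467,140),(327,390),(103,270)][0:4])),("scene",N,S([(277,184)])),
("top",[D[3],D[2],D[1],D[0]],T([(135,175),(352,138),(388,403),(183,440)])),("top",N,T([(248,240)]))]
E
python3 - <<'E'
from fit0 import *
p,r=fit(obs,[.55,.15,0]);print(p,np.degrees(p[2]));print(r)
a=cv2.resize(cv2.imread("pics/top0.png")[135:235,170:270],None,fx=6,fy=6,interpolation=cv2.INTER_CUBIC)
E
```

```text
[0.52713222 0.19573777 0.18912486] 10.83605619784403
[[ 4.21104434e+01  1.86267048e+01]
 [-4.43211707e+01 -1.99634414e+01]
 [-4.58787707e+01 -2.42818078e+01]
 [ 4.55158287e+01  2.27304430e+01]
 [-9.14398647e-02 -1.41094440e+00]
 [ 6.68403822e-01  1.81860907e-01]
 [-1.73465799e+00 -1.17508765e-01]
 [ 2.60313494e-01 -6.11558185e-01]
 [ 2.97451904e-03 -1.10476517e-01]
 [-3.56818474e-01  1.14652639e-01]]
```

```bash
sed -i 's/("scene",D,/("scene",[D[1],D[0],D[3],D[2]],/' fit0.py
python3 - <<'E'
from fit0 import *
p,r=fit(obs,[.55,.15,0]);print(p,np.degrees(p[2]));print(r.round(2))
def draw(img,c,P,o,k,name):
    a=img
    return
F=[[x,y,z] for z in (.105,.11) for x,y in [(.095,.075),(.095,-.075),(-.095,-.075),(-.095,.075)]]
ang=np.linspace(0,6.28,40)
for c,o,k,(h,w) in [("top",(170,135),6,(100,100)),("scene",(260,195),5,(120,110))]:
    im=cv2.imread(f"pics/{c}0.png")[o[1]:o[1]+h,o[0]:o[0]+w]
    im=cv2.resize(im,None,fx=k,fy=k,interpolation=cv2.INTER_CUBIC)
    for L,col in [(D,(0,0,255)),(F[:4],(255,0,0)),(F[4:],(0,200,0)),([[.02+.025*np.cos(t),.025*np.sin(t),.193] for t in ang],(0,0,255)),([[x,y,.05] for x,y in []] or [[-.107,0,.105],[-.107,.046,.105]],(255,0,255))]:
        u=(proj(c,place(p,L))-o+.5)*k-.5
        cv2.polylines(im,[u.round().astype(np.int32)],True,col,1)
    cv2.imwrite(f"pics/ov_{c}.png",im)
# mat rough
print()
g=cv2.imread("pics/top0.png"); 
m=((g[:,:,0]>150)&(g[:,:,2]<90)&(g[:,:,1]<130)).astype(np.uint8)
n,l,s,_=cv2.connectedComponentsWithStats(m); i=[j for j in range(1,n) if l[185,312]==j][0]
cn,_=cv2.findContours((l==i).astype(np.uint8),0,2); rc=cv2.minAreaRect(cn[0]);print(s[i],cv2.approxPolyDP(cn[0],6,True).reshape(-1,2))
E
```

```text
[0.52764075 0.19729835 0.1724898 ] 9.882937422019657
[[-0.56 -0.03]
 [ 0.04 -0.04]
 [ 0.4  -0.67]
 [-1.01 -0.36]
 [ 0.17 -1.  ]
 [ 0.59 -0.29]
 [-1.73 -0.04]
 [-0.48 -0.39]
 [-0.83 -0.46]
 [-0.69 -0.04]]
Traceback (most recent call last):
IndexError: list index out of range
```

```bash
python3 -c "
import cv2,numpy as np
a=cv2.resize(cv2.imread('pics/ov_top.png'),(390,390));b=cv2.resize(cv2.imread('pics/ov_scene.png'),(400,436))
c=np.zeros((440,800,3),np.uint8);c[:390,:390]=a;c[:436,395:795]=b;cv2.imwrite('pics/ov.png',c)"
```

```text
(no output)
```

View pics/ov.png

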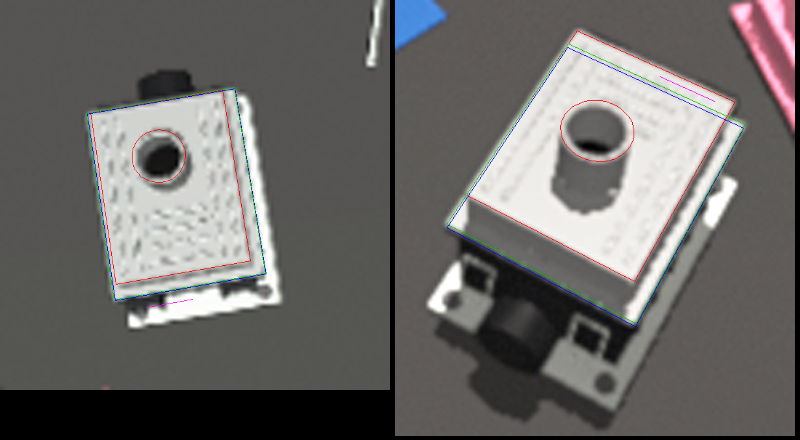

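```bash
cat > mat.py <<'E'
from h import *
obs=[]
for c,seed in [("top",(185,312)),("scene",(200,215))]:
    g=cv2.imread(f"pics/{c}0.png").astype(int)
    m=((g[:,:,0]-g[:,:,2]>80)&(g[:,:,0]-g[:,:,1]>50)).astype(np.uint8)
    n,l,s,_=cv2.connectedComponentsWithStats(m); i=l[seed]
    cn,_=cv2.findContours((l==i).astype(np.uint8),0,1)
    pts=np.array(cn[0]).reshape(-1,2)
    q=cv2.approxPolyDP(pts.reshape(-1,1,2),6,True).reshape(-1,2)
    # refine: fit lines
    Ls=[]
    k=len(q)
    for a in range(k):
        A,B=q[a].astype(float),q[(a+1)%k].astype(float); d=(B-A)/np.linalg.norm(B-A)
        t=(pts-A)@d; e=abs((pts-A)@np.array([-d[1],d[0]]))
        sel=pts[(t>5)&(t<np.linalg.norm(B-A)-5)&(e<3)]
        vx,vy,x,y=cv2.fitLine(sel.astype(np.float32),cv2.DIST_HUBER,0,.01,.01).ravel()
        Ls.append(np.cross([x,y,1],[x+vx,y+vy,1]))
    C=[np.cross(Ls[a-1],Ls[a]) for a in range(k)]; C=np.array([v[:2]/v[2] for v in C])
    print(c,s[i],q.tolist(),C.round(1).tolist()); obs.append((c,C))
M=np.array([[x,y,.004] for x,y in [(.15,.125),(.15,-.125),(-.15,-.125),(-.15,.125)]])
def match(p): 
    o=[]
    for c,C in obs:
        u=proj(c,place(p,M)); o.append((c,M,np.array([C[np.argmin(np.linalg.norm(C-v,axis=1))] for v in u])))
    return o
p=[.54,-.15,-.1]
for _ in range(3): p,r=fit(match(p),p)
print(p,np.degrees(p[2]),r.round(1).tolist())
E
python3 mat.py
```

```text
top [ 276  144   70   81 4293] [[288, 144], [276, 213], [335, 224], [345, 154]] [[287.8, 144.4], [275.6, 213.0], [335.0, 223.9], [345.5, 154.3]]
scene [ 158  158  116   91 5414] [[231, 158], [158, 198], [197, 248], [273, 200]] [[231.2, 157.2], [157.4, 197.8], [196.7, 247.9], [273.4, 199.4]]
[ 0.54753401 -0.18778645 -0.18574094] -10.642172031135633 [[-0.4, -1.0], [0.8, -0.6], [0.5, 0.4], [-0.7, 0.2], [-0.1, 0.2], [-0.2, -0.3], [-0.1, -0.1], [1.0, -0.3]]
```

```bash
cat >> h.py <<'E'
HP=np.array([0.5276,0.1973,0.1725]); MP=np.array([0.5475,-0.1878,-0.1857])
def ori(yaw,tilt=0,sgn=1):
    """tool x = sgn*lid x, tool y = -lid z ; tilt: clip side up"""
    L=R.from_euler('z',yaw)*R.from_euler('y',-tilt)
    B=np.array([[sgn,0,0],[0,0,-1],[0,sgn,0]]).T  # columns: tool x,y,z in lid
    q=(L*R.from_matrix(B)).as_quat(); return np.array([q[3],q[0],q[1],q[2]])
E
python3 - <<'E'
from h import *; from rig import *
print(R.from_quat(np.roll(current_eef_rot(),-1)).as_matrix().round(2))
n=place(HP,[.02,0,.154])[0]; m=place(MP,[.02,0,.06])[0]
for s in (1,-1):
    for p,y,t in [(n+[0,0,.14],HP[2],0),(n,HP[2],0),(n+[0,0,.04],HP[2],.26),(n+[0.02,0,.18],HP[2],.26),(m+[0,0,.2],MP[2],0),(m,MP[2],0)]:
        q=solve_ik(p,ori(y,t,s)); print(s,p.round(3),None if q is None else np.round(q,2))
E
```

```text
[[ 0.36 -0.   -0.93]
 [ 0.93 -0.    0.36]
 [-0.   -1.    0.  ]]
1 [0.547 0.201 0.294] [ 0.22  0.41  1.24 -0.    1.49  0.05]
1 [0.547 0.201 0.154] [ 0.22  0.52  1.47 -0.    1.15  0.05]
1 [0.547 0.201 0.194] [ 0.23  0.35  1.66 -0.02  0.88  0.07]
1 [0.567 0.201 0.334] [ 0.22  0.28  1.36 -0.01  1.24  0.05]
1 [ 0.567 -0.191  0.26 ] [-0.45  0.46  1.26 -0.    1.42 -0.27]
1 [ 0.567 -0.191  0.06 ] [-0.45  0.65  1.52 -0.    0.97 -0.27]
-1 [0.547 0.201 0.294] [ 0.22  0.41  1.24 -0.    1.49 -3.09]
-1 [0.547 0.201 0.154] [ 0.22  0.52  1.47 -0.    1.15 -3.09]
-1 [0.547 0.201 0.194] [ 0.23  0.35  1.66 -0.02  0.88 -3.08]
-1 [0.567 0.201 0.334] [ 0.22  0.28  1.36 -0.01  1.24 -3.09]
-1 [ 0.567 -0.191  0.26 ] [-0.45  0.46  1.26  0.    1.42  2.87]
-1 [ 0.567 -0.191  0.06 ] [-0.45  0.65  1.52 -0.    0.97  2.87]
```

Run:
```python
from h import *; from rig import *
n=place(HP,[.02,0,.294])[0]
goto([.25,.42,.32],ori(.8)); goto(n,ori(HP[2]))
p=current_tool_pos();q=current_eef_rot();f=grab_frame("wrist")
np.savez("w1.npz",p=p,q=q,mount=f["mount"]);print(current_t(),p,q)
cv2.imwrite("pics/w1.png",cv2.resize(f["img"][:,:,::-1],(800,600),interpolation=cv2.INTER_CUBIC))
cv2.imwrite("pics/w1raw.png",f["img"][:,:,::-1])
M=f["mount"]; Rw=R.from_quat(np.roll(q,-1)).as_matrix()
def pw(P):
    t=(np.atleast_2d(P)-p)@Rw; c=(t-M[:3,3])@M[:3,:3]
    return np.c_[299.04*c[:,0]/c[:,2]+255.205,299.04*c[:,1]/c[:,2]+194.936]
print((pw(place(HP,[[.02,0,.193],[-.085,.065,.145],[-.085,-.065,.145],[.085,-.065,.145],[.085,.065,.145]]))*800/512).round())
```

```text
2.1583 [0.546603   0.20200107 0.2939694 ] [ 0.70456322 -0.70425898 -0.06155528  0.06181342]
[[397. 308.]
 [222. 179.]
 [245. 373.]
 [491. 373.]
 [505. 179.]]
```

View pics/w1.png

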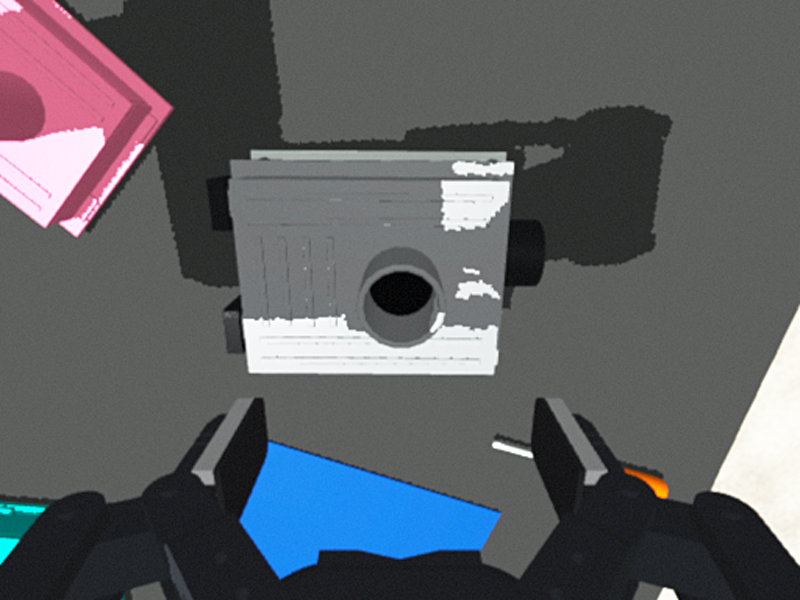

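Run:
```python
from h import *
from fit0 import obs,D,N
import h
d=np.load("w1.npz");p=d["p"];M=d["mount"];Rw=R.from_quat(np.roll(d["q"],-1)).as_matrix()
def pw(P):
    t=(np.atleast_2d(P)-p)@Rw; c=(t-M[:3,3])@M[:3,:3]
    return np.c_[299.04*c[:,0]/c[:,2]+255.205,299.04*c[:,1]/c[:,2]+194.936]
o=h.proj; h.proj=lambda c,P: pw(P) if c=="w" else o(c,P)
U=(np.array([(230,180),(248,373),(495,373),(511,180),(401,306)])+.5)*.64-.5
a,r=fit([("w",[D[0],D[1],D[2],D[3],N[0]],U)],HP);print(a,r.round(1).tolist())
a2,r=fit([("w",[D[0],D[1],D[2],D[3],N[0]],U)]+obs,HP);print(a2,r.round(1).tolist())
for z in (a,a2,HP): print(place(z,[.02,0,0])[0])
```

```text
[0.53035565 0.19795924 0.16977973] [[-1.7, -1.1], [0.7, -0.1], [0.0, 0.5], [-0.3, -0.2], [0.7, 1.1]]
[0.52988029 0.19785688 0.17100282] [[-2.3, -1.0], [0.3, -0.0], [-0.4, 0.4], [-0.9, -0.3], [0.2, 1.1], [-0.8, 0.5], [-0.2, 0.6], [-0.0, 0.1], [-1.4, 0.3], [-0.2, -0.3], [0.5, -0.9], [-1.8, -0.6], [-0.7, -1.0], [-1.0, -1.1], [-0.8, -0.6]]
[0.55006809 0.20133854 0.        ]
[0.54958859 0.2012603  0.        ]
[0.54730317 0.20073292 0.        ]
```

```bash
sed -i 's/^HP=.*; MP/HP=np.array([0.5300,0.1979,0.171]); MP/' h.py
python3 - <<'E'
from h import *; from rig import *
n=place(HP,[.02,0,.155])[0]
move_l(n+[0,0,.08],ori(HP[2]),max_speed=.15)
print(move_l(n,max_speed=.08,contact_N=8))
print(current_wrist_force(),current_tool_pos()-n)
gripper_close(25); hold(.2)
print(current_width(),current_wrist_force(),current_ft_torque(),current_tool_pos()-n,current_t())
f=grab_frame("wrist");cv2.imwrite("pics/w2.png",f["img"][:,:,::-1])
f=grab_frame("scene");cv2.imwrite("pics/s2.png",cv2.resize(f["img"][150:330,220:420,::-1],None,fx=3.5,fy=3.2))
E
```

```text
False
[ 0.61073521 -0.87129042 -0.00186967] [3.73461481e-04 7.11413086e-05 6.15793408e-04]
0.5704889479506509 [-1.9260569  -0.40846061  4.85431976] [-0.10107075  0.32149511  0.02282441] [4.81455928e-05 3.59724988e-05 4.18890382e-04] 4.4833
```

View pics/w2.png

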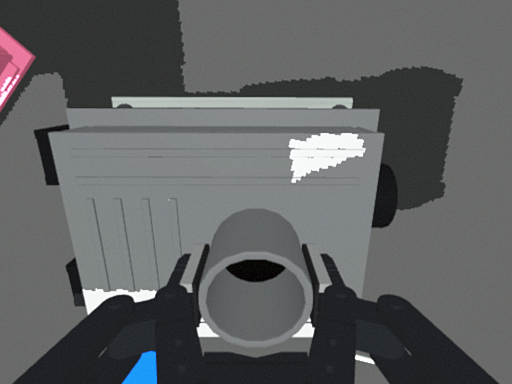

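View pics/s2.png

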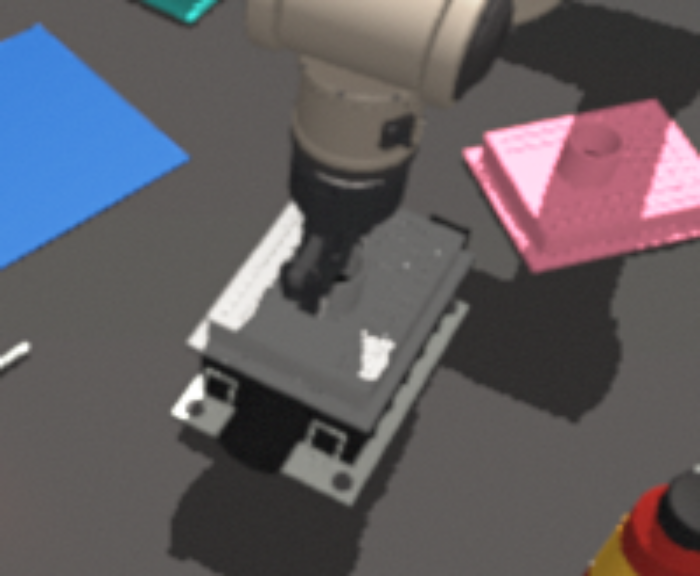

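```bash
cat > tilt.py <<'E'
from h import *; from rig import *
def tcp(th,dx=0,dz=0,base=(.115,.0504)):
    c,s=np.cos(th),np.sin(th); r=(base[0]*c-base[1]*s, base[0]*s+base[1]*c)
    return place(HP,[-.095+r[0]+dx,0,.105+r[1]+dz])[0]
E
python3 - <<'E'
from tilt import *
gripper_close(60)
print(current_width(),current_wrist_force())
for d in [2,4,6,8,10,12,14]:
    th=np.radians(d)
    hit=move_l(tcp(th,0,.001),ori(HP[2],th),max_speed=.05,contact_N=25)
    print(d,hit,current_wrist_force().round(1),current_ft_torque().round(2),current_t().__round__(2))
    if hit: break
f=grab_frame("wrist");cv2.imwrite("pics/w3.png",f["img"][:,:,::-1])
f=grab_frame("scene");cv2.imwrite("pics/s3.png",cv2.resize(f["img"][150:330,220:420,::-1],None,fx=3.5,fy=3.2))
E
```

```text
0.5615149920373692 [-2.19152168  0.46975799  5.35286719]
2 False [-0.1 -1.4 -2.4] [-0.05 -0.02 -0.02] 5.07
4 False [ 0.4  0.2 -3.3] [-0.01  0.02  0.08] 5.32
6 False [-0.3 -0.5 -2.9] [-0.04  0.01 -0.01] 5.57
8 False [-0.6 -0.2 -2.2] [-0.01  0.1  -0.02] 5.82
10 False [-0.2 -0.6 -2.9] [-0.02  0.12 -0.05] 6.07
12 False [ 0.5 -0.2 -1.8] [-0.01  0.15 -0.03] 6.32
14 False [ 0.4 -0.1 -2.6] [-0.04  0.19  0.02] 6.57
```

View pics/w3.png

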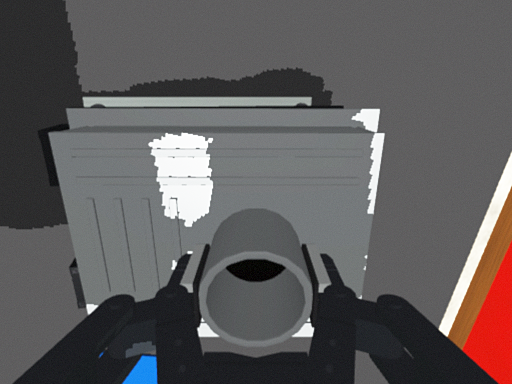

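View pics/s3.png

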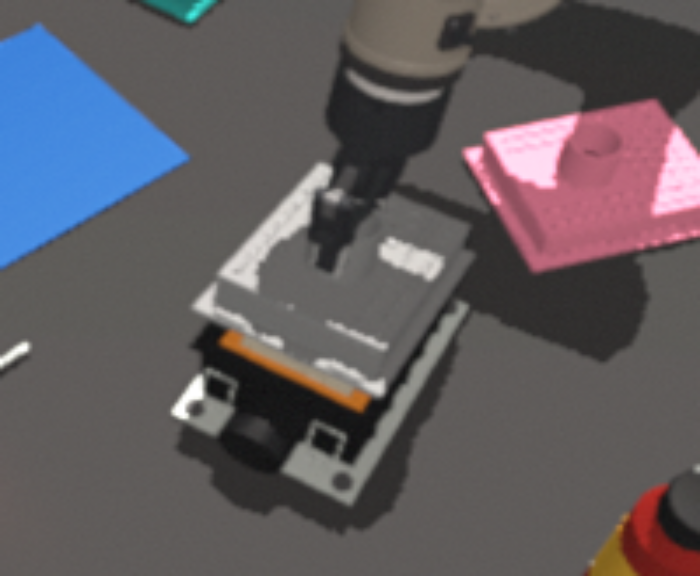

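Run:
```python
from tilt import *
th=np.radians(14); hold(.15)
for dx,dz in [(.007,.0012),(.014,.0016),(.021,.002),(.022,.012),(.022,.06)]:
    hit=move_l(tcp(th,dx,dz),ori(HP[2],th),max_speed=.05 if dz<.02 else .1,contact_N=12)
    print(dx,dz,hit,current_wrist_force().round(1),current_ft_torque().round(2),round(current_t(),2))
    if hit: break
f=grab_frame("wrist");cv2.imwrite("pics/w4.png",f["img"][:,:,::-1])
f=grab_frame("scene");cv2.imwrite("pics/s4.png",cv2.resize(f["img"][150:330,220:420,::-1],None,fx=3.5,fy=3.2))
```

```text
0.007 0.0012 False [-4.5 -0.5  3.7] [-0.37  1.82 -0.  ] 7.11
0.014 0.0016 False [-6.3 -2.3  7.6] [-0.48  2.36 -0.03] 7.4
0.021 0.002 False [ 1.3  0.1 -2.2] [-0.01 -0.03  0.01] 7.69
0.022 0.012 False [-0.1 -0.8 -1.7] [-0.03  0.22  0.03] 8.04
0.022 0.06 False [-0.1 -0.6 -3.2] [-0.04  0.16 -0.04] 8.68
```

View pics/s4.png

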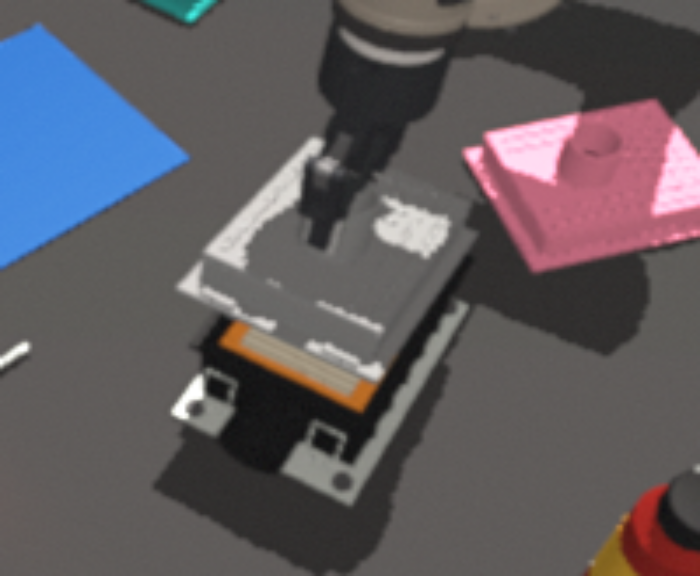

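Run:
```python
from tilt import *
th=np.radians(14)
move_l(tcp(th,.022,.13),ori(HP[2],th),max_speed=.15)
p=tcp(th,.022,.13); p[2]=max(p[2],.31)
goto(p,ori(HP[2]))
m=place(MP,[.02,0,.0624])[0]
goto(m+[0,0,.23],ori(MP[2])); move_l(m+[0,0,.08],max_speed=.15); hold(.2)
print(current_wrist_force().round(1),current_tool_pos()-m,current_t(),current_width())
f=grab_frame("wrist");cv2.imwrite("pics/w5.png",f["img"][:,:,::-1])
f=grab_frame("scene");cv2.imwrite("pics/s5.png",cv2.resize(f["img"][100:300,120:340,::-1],None,fx=3,fy=3))
f=grab_frame("top");cv2.imwrite("pics/t5.png",cv2.resize(f["img"][100:250,170:370,::-1],None,fx=3,fy=3))
```

```text
[ 0.4 -0.1 -2.7] [ 0.00035624 -0.00016966  0.08087358] 12.625 0.5597646053689073
```

View pics/w5.png

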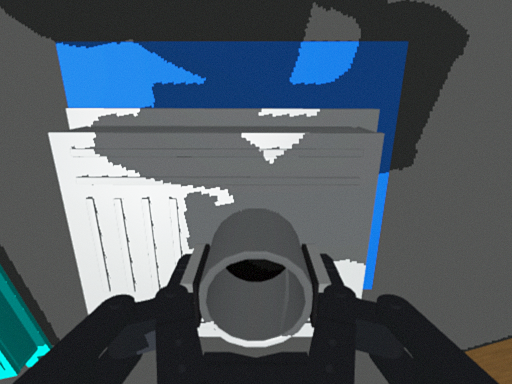

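View pics/s5.png

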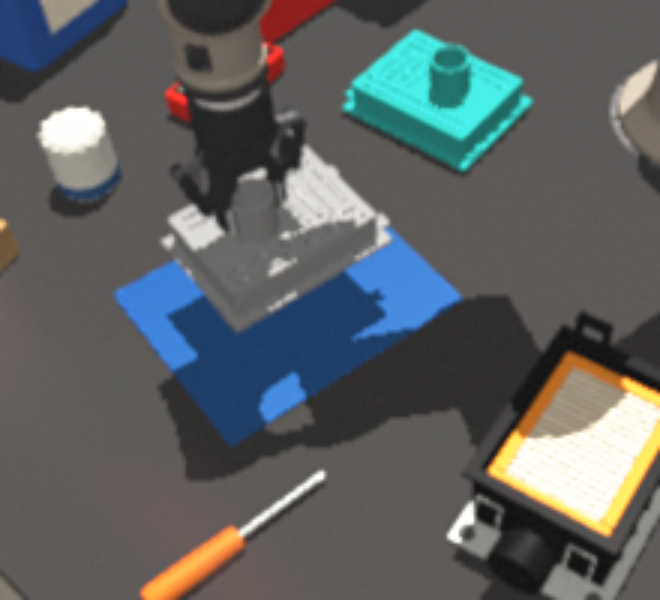

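View pics/t5.png

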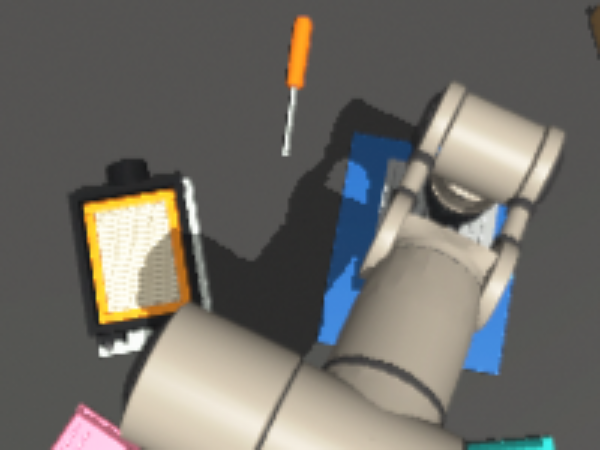

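Run:
```python
from tilt import *
m=place(MP,[.02,0,.0624])[0]
move_l(m+[0,0,.012],max_speed=.1)
hit=move_l(m+[0,0,-.006],max_speed=.02,contact_N=4)
print(hit,current_wrist_force().round(1),(current_tool_pos()-m).round(4))
```

```text
True [-1.8 -0.2  4.7] [-0.0001  0.      0.0002]
```

Run:
```python
from tilt import *
let_go(); hold(.2); p=current_tool_pos()
move_l(p+[0,0,.12],max_speed=.1)
goto(place(HP,[-.15,0,.38])[0]*[0,0,1]+[.40,.05,0],ori(0)); hold(.2)
print(current_t(),current_wrist_force().round(1),current_width())
f=grab_frame("scene");cv2.imwrite("pics/s6.png",cv2.resize(f["img"][100:300,120:400,::-1],None,fx=2.8,fy=2.8))
f=grab_frame("top");cv2.imwrite("pics/t6.png",cv2.resize(f["img"][100:250,170:370,::-1],None,fx=4,fy=4))
```

```text
17.775 [ 0.7  0.9 -0.5] 1.0021462770640535
```

View pics/s6.png

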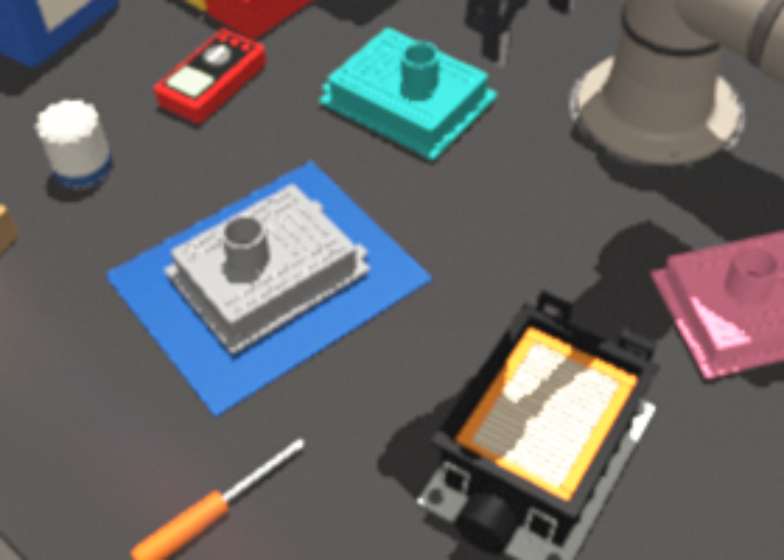

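View pics/t6.png

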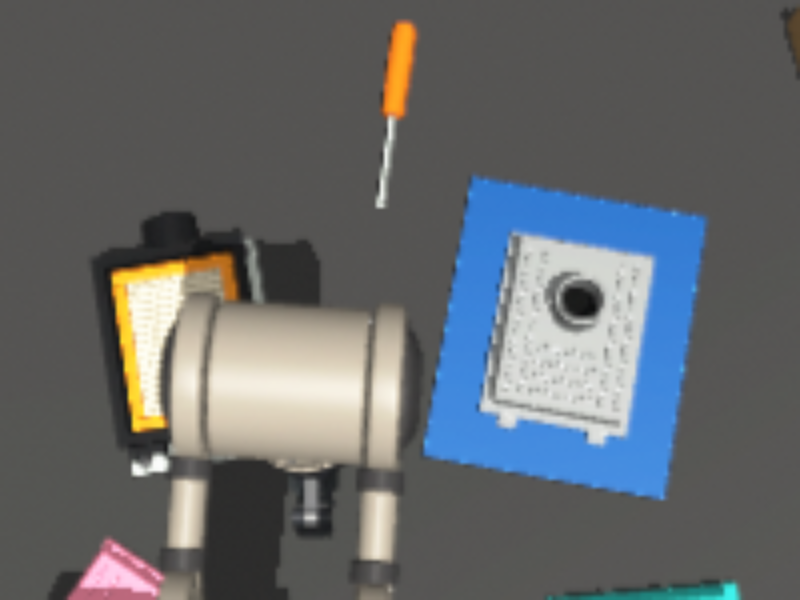

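The lid lies flat and centred on the mat, all four edges well inside it. The element is still seated and the gripper is clear.

```bash
python3 -c "
from rig import *
job_done()"
```

```text
the job is handed in; nothing more can be done
```

The lid is off the housing and lying right side up in the middle of the blue mat. I handed the job in at about 18 s of the 45 s allowed; no verdict is reported.

- **What I did:** I gripped the neck and tilted the clip side up 14° about the tab edge. I then drew the lid about 21 mm towards the clip side, lifted it clear, levelled it and lowered it onto the mat until it touched at about 4 N. After letting go I backed the arm off.
- **Forces:** Wrist readings taken at each step stayed within about 10 N. The most was during the draw-out, a light rub that was gone before the lift.
- **Last pictures:** The lid is flat, with all its edges well inside the mat. The filter element is seated in the housing, and the screwdriver, meter and oil filter appear unmoved. The gripper is open and touching nothing.
- **Not checked:** The spray can and ratchet were outside the cropped final pictures, but the arm did not work near them after the first raised move. I judged the final lid position by eye rather than refitting it. No check failed.

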